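# Fetch the red tealight from behind the candle holder

## Task

A customer wants the red tealight, which stands in the slot of one of the two wooden display stands, hidden behind that stand's brass candle holder. Move that holder aside and stand it on the table clear of its stand, set the red tealight right way up inside the open glass box, then stand the holder back upright in the middle of its own round black pad. Set things down rather than dropping them, and leave the other holder, the cream tealight and everything else where they are.

Things in the scene. Friction and masses are not known exactly. Their poses are not given: they have to be found in the camera images.
- tealight_red: tealight, red wax in a silver cup, 38 mm across, about 15 mm high to its rim, 15 g; origin at the centre of its underside, z up; at the start in the slot of one of the two stands, behind the holder: which stand varies
- tealight_cream: tealight, cream wax in a silver cup, 38 mm across, about 15 mm high to its rim, 15 g; origin at the centre of its underside, z up; at the start in the slot of one of the two stands, behind the holder: which stand varies. Leave it there.
- holder_a: brass candle holder with a blossom-shaped foot (about 126 mm across) and no candle, 135 mm tall, up to 0.65 kg; origin at the centre of its underside, z up. At the start it stands on the pad of stand_a, a few mm from the tealight behind it. Lift it by its round stem: take it as 49 mm thick, grip it 80 to 105 mm above its underside, from any side
- holder_b: brass candle holder with a blossom-shaped foot (about 126 mm across) and no candle, 135 mm tall, up to 0.65 kg; origin at the centre of its underside, z up. At the start it stands on the pad of stand_b, a few mm from the tealight behind it. Lift it by its round stem: take it as 49 mm thick, grip it 80 to 105 mm above its underside, from any side
- stand_a: The left-hand (+y) stand: fixed wooden display stand; origin under its middle, on the table; x axis from its open front to its back, y to its left. Pale board x -107..+109, y +-72 mm, 8 mm thick. A holder stands on its pad and hides from the robot a tealight in the slot of the darker block behind (x +29..+109 mm, top 38 mm above the table)
- stand_b: The right-hand (-y) stand, the same as stand_a: fixed wooden display stand; origin under its middle, on the table; x axis from its open front to its back, y to its left. Pale board x -107..+109, y +-72 mm, 8 mm thick. A holder stands on its pad and hides from the robot a tealight in the slot of the darker block behind (x +29..+109 mm, top 38 mm above the table)
- stand_a_pad (a point): centre of the round black pad (radius 64 mm, flush) of stand_a, on its surface, 8 mm above the table; 40 mm in front of the stand's origin; axes as the stand's
- stand_b_pad (a point): centre of the round black pad (radius 64 mm, flush) of stand_b, on its surface, 8 mm above the table; 40 mm in front of the stand's origin; axes as the stand's
- stand_a_slot (a point): middle of the slot floor of stand_a, where a tealight stands (within 4 mm), 8 mm above the table, 48 mm behind the stand's origin; axes as the stand's. Slot 54 mm wide (y +-27 mm), open to the front and the top; its back wall is 51 mm behind this point (+x)
- stand_b_slot (a point): middle of the slot floor of stand_b, where a tealight stands (within 4 mm), 8 mm above the table, 48 mm behind the stand's origin; axes as the stand's. Slot 54 mm wide (y +-27 mm), open to the front and the top; its back wall is 51 mm behind this point (+x)
- gift_box: brass-framed glass box, fixed, 129 (x) x 171 (y) x 80 mm, on the left or right front of the table; origin under its middle, x axis to its hinge side. Inside x -52..+55, y +-81 mm, floor 4 mm above the table, wall tops 76 mm. Its glass lid stands open on the +x side, leaning back a little past upright, its edge about 195 mm above the table
- bell: bystander: brass and black counter bell, 71 mm across, 62 mm high; origin under its centre
- tape: bystander: roll of tape lying flat, 104 mm across, 25 mm high; origin under its centre
- matches: bystander: red matchbox, 62 (x) x 110 (y) x 22 mm; origin under its centre
- glass: bystander: pale green tumbler, 70 mm across, 97 mm high; origin under its centre
- jar_l: fixed glass jar of green candles, 194 mm across, 269 mm high; origin under its centre
- lamp: fixed black lantern, 174 x 167 mm, 339 mm high; origin under its centre
Mind the look-alikes: they are no part of the job. What is meant by the tealight_red is not orange or turquoise, and is the smaller of those in its own colour.

How it is judged:
By the outcome, as a careful person would: the job done as asked, in the order asked, and still so for the second after the job is handed in, with the robot touching nothing.
It also fails if it takes over 64 s, if anything falls off the work surface, if the arm or the gripper's body presses on something with over 40 N, if the wrist force passes 120 N, or if a joint passes its speed limit or range.

## Robot

A 6-joint arm with a two-finger parallel gripper is mounted at the origin on a cart in front of the work surface, level with it; the furniture and walls round the work are solid. World frame = base frame: x ahead of the robot, y to its left, z up, the work surface at z = 0. Lengths are in mm, angles in rad, forces in N, time in s.
With the tool pointing down it reaches from about 400 to 925 mm from the base axis. Payload 12.5 kg.
Tool frame: the origin (TCP) lies at the very end of the fingers, on their centre line; the grasp point (between the pads) lies 19 mm behind it; z points along the fingers, y is the line along which they close (so a half turn about z gives the same grasp; the last joint's range is limited). The gripper opens to 95 mm and grips with 3 to 60 N. Pads are 20 mm wide; open, the fingers measure 119 mm over their backs; the gripper's body (75 mm by 180 mm) begins 59 mm behind the grasp point.
Start: joints at [-1.411, 0.491, 1.559, -0, 1.092, -0.106], TCP at [164.199, -603.066, 189.761] pointing down, gripper open.
Joint ranges: [-3.1, 3.1], [-0.84, 2.19], [0.05, 2.79], [-1.13, 4.28], [0.06, 2.93], [-2.69, 2.69]. Speed limits (rad/s): [2.22, 2.22, 2.79, 3.14, 3.14, 3.14].

## Interface

Orientations are given as [roll, pitch, yaw] about the fixed x, y, z axes, in that order (R = Rz(yaw) Ry(pitch) Rx(roll)).
In Python, from cell import state, imaging, env, spot_in, mark_of gives the robot as it stands. The module is installed in compiled form; this text tells all that it offers.
- The arm moves only by the tool step_arm, never from a script. Its argument "increments" is a list of rows, each an object with "slide": the shift along the tool's x, y, z in m, a list of three; "roll": the turn about the tool's z in rad. A call has 1 to 5 rows; each row is the pose to reach, as a shift and turn from the pose commanded when the call began, along the tool's axes at that moment; what a row does not reach only later rows make up. A row lasts 1/8 s, in which the tool goes at most 62.5 mm and 10.7 degrees, less where a joint would pass 70% of its speed; a pose out of reach is approached as far as the arm can. A call with a gripper value outside its range is refused whole. "fingers" is the opening, from 0 (shut) to 1 (fully open), set as the call begins (left out, the last holds). The fingers move at their own pace and stop on an object; the grip force is fixed at half the most. Time passes only in rows, so rows that repeat a pose let the fingers close. It gives the time, the measured TCP pose, the force, the opening and the grip force at its end, in the units of the state.
- state(): the state, without advancing time (a new reading comes with each control period).
- imaging.read_camera(name): name is "scene" or "top" or "wrist"; returns a dict with "color" (420x560x3 uint8, red, green, blue), "z_map" (420x560 float32, mm along the optical axis (not along the pixel's ray), 0 where there is no reading), "intrinsics" (3x3 intrinsics, pixels), "camera_from_world" (4x4, takes a point from world to camera coordinates). Camera axes: x right, y up, looking along -z (the intrinsics and any distortion apply to the point x, -y, -z); pixel columns grow to the right and rows downward; lengths in mm; the calibration is good to about 2 mm. A picture is of the moment at which its call begins.
- env.job_done(): hands the job in; it is judged then, once.
Trained networks look in the newest picture that a camera, given by its name, has taken for a name from the list of things; names that differ only in an ending like _2 or _b are one class to them, and where a whole thing is asked for, a point or a joint stands for the part that bears it (a point fixed in the world has none). Each returns a list of dicts, best first, with "confidence" (0 to 1); they miss things now and then, are a little off and sometimes report something else, mostly with a low value. They report only what shows in the picture. A call takes as long as a camera call. They do not tell look-alikes from the thing itself.
- spot_in(camera, target): "bbox" ([left, top, right, bottom] in pixels, round what is visible of it).
- mark_of(camera, target): "uv" ([column, row] in pixels: a listed point, or the origin of a listed thing).
The state is a dict: "t": time; "joints": joint angles; "qvel": joint speeds; "tau": joint torques, N m; "eef_pos": TCP position; "tcp_rot": TCP orientation; "ft_force": force on the tool from outside, world axes, zero at the start; "moment": the same for the moment, N m; "opening": opening from 0.0 (shut) to 1.0 (fully open); "grip_force": force on a finger pad.
Only numpy, scipy, OpenCV 4.12 (cv2) and the standard library are available. Lean on these libraries where they do the work, as an engineer would, in place of code of your own. Each camera call takes 0.05 s, during which the arm holds its last target. There are 200 camera calls.

## Working session

There is one attempt and no reset: what is moved stays moved. The work goes in short steps, Python scripts to look and compute and a tool call to move; the robot and the scene stay as the last step left them, time stands still between calls to the robot, and variables do not carry over. Pictures are saved under pics/ and viewed, at most 11 in all, crops included, and the job is handed in when it is done.

Besides the shell and the picture viewer there is one more tool, called after "Call:" as name([rows], argument=value, ...), one row to a line, values as JSON. step_arm: Moves the arm, as the interface text tells. Its arguments: {"type":"object","properties":{"increments":{"type":"array"},"fingers":{"type":"number"}},"required":["increments"]}

```bash
mkdir -p pics
cat > h.py <<'E'
import numpy as np, cv2
from cell import state, imaging, env, spot_in, mark_of
def cam(n,save=None):
    c=imaging.read_camera(n)
    if save: cv2.imwrite('pics/'+save,c['color'][:,:,::-1])
    return c
def ray(c,u,v):
    K=np.array(c['intrinsics']);T=np.linalg.inv(np.array(c['camera_from_world']))
    d=np.linalg.inv(K)@[u,v,1]; d=np.array([d[0],-d[1],-d[2]])
    return T[:3,3],T[:3,:3]@d
def atz(c,u,v,z):
    o,d=ray(c,u,v); return o+d*(z-o[2])/d[2]
def cloud(c):
    z=c['z_map'];v,u=np.mgrid[:z.shape[0],:z.shape[1]]
    K=np.array(c['intrinsics']);T=np.linalg.inv(np.array(c['camera_from_world']))
    p=np.stack([u,v,np.ones_like(u)],-1)@np.linalg.inv(K).T*z[...,None]*[1,-1,-1]
    return p@T[:3,:3].T+T[:3,3]
E
cat > a.py <<'E'
from h import *
np.set_printoptions(precision=1,suppress=True)
print(state())
for n in ['scene','top']:
    c=cam(n,n+'0.png'); P=cloud(c)
    print(n,np.linalg.inv(np.array(c['camera_from_world']))[:3,3])
    for t in ['tealight_red','holder_a','stand_a','stand_a_pad','stand_a_slot','gift_box','bell','tape','matches','glass','jar_l','lamp']:
        for m in mark_of(n,t)[:4]:
            u,v=m['uv'];z={'stand_a_pad':8,'stand_a_slot':8,'holder_a':8,'tealight_red':8}.get(t,0)
            print(t,round(m['confidence'],2),np.array([u,v]),atz(c,u,v,z)[:2],'surf',P[min(int(v),419),min(int(u),559)])
E
python3 a.py
```

```text
{'t': 0.0, 'joints': array([-1.4,  0.5,  1.6, -0. ,  1.1, -0.1]), 'qvel': array([-0., -0., -0., -0., -0., -0.]), 'tau': array([ -0. , -61.3, -25.8,   0.1,   0. ,  -0. ]), 'eef_pos': array([ 164.2, -602.8,  189.2]), 'tcp_rot': array([-3.1, -0. ,  0.3]), 'ft_force': array([-0.4,  0. , -0.4]), 'moment': array([ 0. , -0. ,  0.1]), 'grip_force': 0.0, 'opening': 0.9973555666119087}
scene [-231.9  770.4 1089.8]
tealight_red 0.69 [334.4 193.9] [ 522.8 -233.5] surf [ 521.4 -228.5   16.4]
tealight_red 0.59 [333.5 209.6] [ 468.1 -165.8] surf [ 466.6 -160.4   15.5]
tealight_red 0.58 [234.1 225.2] [655.4 144.4] surf [651.3 147.6  14.2]
tealight_red 0.53 [244.8 196.5] [744.9  19.4] surf [745.2  22.8  12.3]
holder_a 0.78 [252.3 236.9] [569.4 135.4] surf [543.2 157.1  48.3]
holder_a 0.65 [294.9 195.8] [ 618.1 -118.5] surf [590.4 -84.8  50. ]
holder_a 0.51 [321.1 247.5] [375.2   2.6] surf [363.2  18.5  32.3]
stand_a 0.96 [289.7 193.4] [ 647.7 -120.6] surf [611.  -79.8  49.6]
stand_a 0.76 [245.4 236.1] [594.5 145.3] surf [488.3 227.  141.5]
stand_a 0.43 [333.6 156. ] [ 690.1 -421.2] surf [ 671.7 -393.
[... 1111 characters left out ...]
rf [544.1 128.   69.7]
stand_a 0.95 [228.1 203.8] [603.6 136.3] surf [577.  120.3 132.6]
stand_a 0.72 [313.6 166.3] [704.3 -99.4] surf [697.9 -95.8  23.7]
stand_a 0.64 [320.6 188. ] [ 642.3 -116.4] surf [ 612.9 -102.9  117.7]
stand_a 0.28 [226.2 186. ] [653.5 141.6] surf [648.5 139.7  19. ]
stand_a_slot 0.64 [223.7 186.4] [650.4 147.3] surf [649.7 148.2  15.4]
gift_box 0.77 [163.8 278.1] [407.2 305.5] surf [407.3 306.1   5.2]
tape 0.77 [406.7 284.5] [ 377.3 -332.2] surf [ 378.6 -329.9    1.8]
matches 0.81 [122.  229.6] [538.8 421.4] surf [536.5 412.3  24.6]
glass 0.97 [438.4 227.6] [ 526.3 -428.4] surf [ 515.  -394.4   87. ]
lamp 0.82 [426.5 167.2] [ 695.  -410.3] surf [ 673.9 -382.4   73.1]
```

```bash
python3 -c "
import cv2
a=cv2.imread('pics/top0.png');cv2.imwrite('pics/t1.png',cv2.resize(a[110:340,90:470],None,fx=2.1,fy=2.1,interpolation=2))
a=cv2.imread('pics/scene0.png');cv2.imwrite('pics/s1.png',cv2.resize(a[110:340,120:440],None,fx=2.5,fy=2.5,interpolation=2))"
```

```text
(no output)
```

View pics/t1.png

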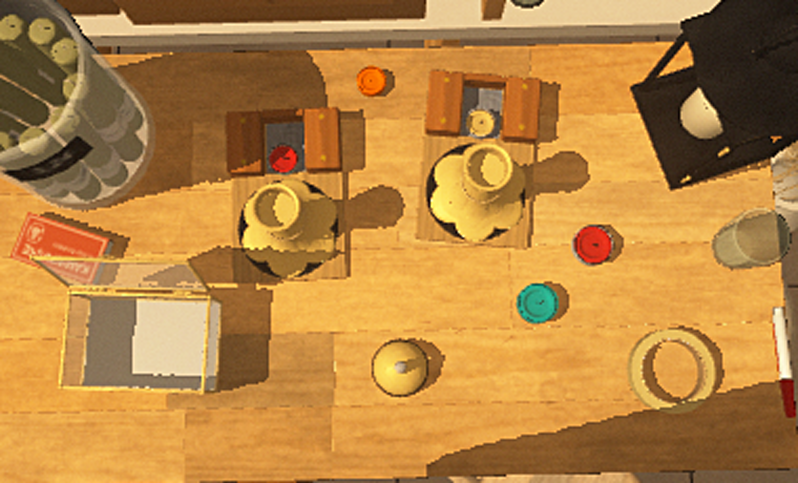

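View pics/s1.png

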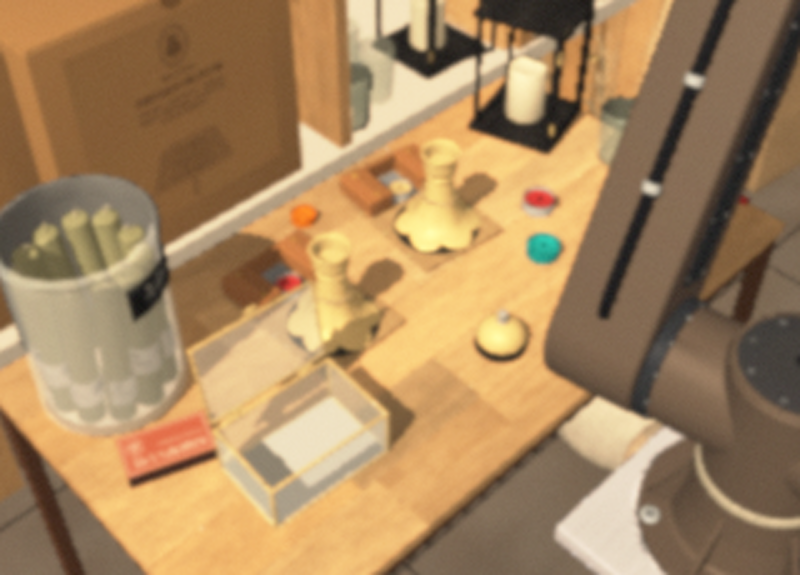

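The red target is in the left stand (stand_a): red tealight at about px (222,188) in the top view, with its holder's foot at about (228,219). The loose red, teal and orange tealights are decoys, the box is at left front (px 164,278), and the bell is at (280,285). Next I'll refine the measurements from depth.

```bash
cat > b.py <<'E'
from h import *
from scipy.optimize import least_squares
np.set_printoptions(precision=2,suppress=True)
print(state()['tcp_rot'])
def circ(p):
    f=least_squares(lambda q:np.hypot(p[:,0]-q[0],p[:,1]-q[1])-q[2],[*p[:,:2].mean(0),25],loss='soft_l1');return f.x
for n in ['scene','top']:
    c=cam(n);P=cloud(c).reshape(-1,3);col=c['color'].reshape(-1,3).astype(int)
    s=lambda x0,x1,y0,y1,z0,z1:(P[:,0]>x0)&(P[:,0]<x1)&(P[:,1]>y0)&(P[:,1]<y1)&(P[:,2]>z0)&(P[:,2]<z1)
    q=P[s(470,640,70,210,137,152)];print(n,'rim',len(q),q.mean(0),circ(q),q[:,2].max())
    q=P[s(470,640,70,210,88,113)];print('stem',len(q),circ(q))
    q=P[s(560,760,40,240,33,44)];r=cv2.minAreaRect(q[:,:2].astype(np.float32));print('block',len(q),r,q[:,2].mean(),cv2.boxPoints(r).tolist())
    red=(col[:,0]>150)&(col[:,1]<70)&(col[:,2]<80)
    q=P[red&s(600,700,100,200,8,40)];print('red',len(q),q.mean(0),q.min(0),q.max(0),circ(q))
    q=P[s(320,560,190,420,69,85)];r=cv2.minAreaRect(q[:,:2].astype(np.float32));print('box',len(q),r,cv2.boxPoints(r).tolist())
    q=P[s(300,600,190,420,150,210)];print('lid',len(q),q.min(0) if len(q) else'',q.max(0) if len(q) else '')
    q=P[s(320,420,-50,50,8,70)];print('bell',q.min(0),q.max(0))
    dark=(col.max(1)<60)&s(470,650,60,210,2,16);q=P[dark];print('pad',len(q),circ(q))
E
python3 b.py
```

```text
[3.14 0.   0.27]
scene rim 86 [565.76 135.   141.9 ] [562.41 136.97  25.26] 147.07343051341013
stem 63 [564.19 136.54  19.42]
block 391 ((673.047607421875, 142.2110595703125), (82.77499389648438, 147.09420776367188), 3.7594001293182373) 37.22494250651228 [[626.9268798828125, 212.88624572753906], [636.5714111328125, 66.10857391357422], [719.1683349609375, 71.53587341308594], [709.5238037109375, 218.31353759765625]]
red 11 [654.09 141.26  18.56] [647.91 133.4   14.3 ] [665.25 154.11  23.8 ] [663.48 152.27  15.87]
box 421 ((424.0785827636719, 309.2516174316406), (170.45266723632812, 127.62380981445312), 87.16473388671875) [[356.1291198730469, 227.28604125976562], [483.5967102050781, 220.97317504882812], [492.0280456542969, 391.2171936035156], [364.5604553222656, 397.5300598144531]]
lid 889 [487.48 219.62 150.06] [599.77 419.69 209.95]
bell [351.37 -26.53   8.  ] [414.55  34.36  63.06]
pad 3 [514.   167.38   3.47]
top rim 175 [563.45 137.56 142.29] [562.14 136.52  25.04] 147.1826039443073
stem 13 [560.51 135.13  17.73]
block 1072 ((636.6697998046875, 140.99954223632812), (150.8616943359375, 141.77928161621094), 0.8950377106666565) 37.69600267360802 [[560.1408081054688, 210.70223999023438], [562.3555297851562, 68.94026947021484], [713.1987915039062, 71.29684448242188], [710.9840698242188, 213.05880737304688]]
red 75 [646.35 140.12  19.15] [633.55 128.28  14.95] [666.14 155.97  24.47] [647.13 140.44  10.25]
box 501 ((422.0251159667969, 310.01763916015625), (171.69180297851562, 121.36753845214844), 87.1175765991211) [[357.1012268066406, 227.33192443847656], [478.3152160644531, 221.22877502441406], [486.9490051269531, 392.703369140625], [365.7350158691406, 398.8065185546875]]
lid 632 [487.09 220.6  150.12] [599.8  419.28 209.99]
bell [349.42 -31.33   8.02] [416.19  31.04  63.64]
pad 104 [562.79 138.27  60.21]
```

```bash
cat > m.py <<'E'
import sys
from h import *
from scipy.spatial.transform import Rotation as R
# usage: m.py x y z yaw : slide (m) and roll from the present pose
s=state();x,y,z,w=map(float,sys.argv[1:5])
r=R.from_euler('xyz',s['tcp_rot']);d=r.inv().apply(np.array([x,y,z])-s['eef_pos'])/1000
print('slide',d.round(4),'roll',round(-((w-s['tcp_rot'][2]+np.pi)%(2*np.pi)-np.pi),3),'dist',np.linalg.norm(d).round(3),'t',round(s['t'],2),s['eef_pos'].round(1),s['tcp_rot'].round(3),'F',s['ft_force'].round(1),'op',round(s['opening'],3),'gf',s['grip_force'])
E
python3 m.py 562 136.7 210 1.636
```

```text
slide [ 0.5782 -0.6093 -0.0203] roll -1.37 dist 0.84 t 1.4 [ 164.2 -603.1  189.8] [ 3.141 -0.     0.266] F [ 0.7 -0.9 -0. ] op 1.002 gf 0.0
```

Call:
step_arm([
  {"slide": [0.0385,-0.0406,-0.0014],"roll": 0},
  {"slide": [0.077,-0.0812,-0.0028],"roll": 0},
  {"slide": [0.1155,-0.1218,-0.0041],"roll": 0},
  {"slide": [0.154,-0.1625,-0.0054],"roll": 0},
  {"slide": [0.1927,-0.2031,-0.0068],"roll": 0},
], fingers=1)

```text
t: 2.02
eef_pos: [297.4, -354.9, 196.8]
tcp_rot: [3.141, -0.0, 0.265]
ft_force: [1.2, -0.5, -0.2]
opening: 1.0
grip_force: 0.0
```

Call:
step_arm([
  {"slide": [0.0385,-0.0406,-0.0014],"roll": 0},
  {"slide": [0.077,-0.0812,-0.0028],"roll": 0},
  {"slide": [0.1155,-0.1218,-0.0041],"roll": 0},
  {"slide": [0.154,-0.1625,-0.0054],"roll": 0},
  {"slide": [0.1927,-0.2031,-0.0068],"roll": 0},
])

```text
t: 2.65
eef_pos: [430.1, -108.2, 203.7]
tcp_rot: [3.141, -0.001, 0.266]
ft_force: [1.0, -0.5, 0.7]
opening: 1.001
grip_force: 0.0
```

Call:
step_arm([
  {"slide": [0.0385,-0.0406,-0.0014],"roll": 0},
  {"slide": [0.077,-0.0812,-0.0028],"roll": 0},
  {"slide": [0.1155,-0.1218,-0.0041],"roll": 0},
  {"slide": [0.154,-0.1625,-0.0054],"roll": 0},
  {"slide": [0.1927,-0.2031,-0.0068],"roll": 0},
])

```text
t: 3.28
eef_pos: [562.6, 138.6, 210.3]
tcp_rot: [3.141, -0.0, 0.266]
ft_force: [0.2, -0.8, -0.2]
opening: 1.001
grip_force: 0.0
```

Call:
step_arm([
  {"slide": [0,0,0],"roll": -0.17},
  {"slide": [0,0,0],"roll": -0.34},
  {"slide": [0,0,0],"roll": -0.51},
  {"slide": [0,0,0],"roll": -0.68},
  {"slide": [0,0,0],"roll": -0.85},
])

```text
t: 3.9
eef_pos: [561.9, 136.7, 210.1]
tcp_rot: [3.142, 0.0, 1.121]
ft_force: [0.5, 0.8, -0.0]
opening: 1.0
grip_force: 0.0
```

Call:
step_arm([
  {"slide": [0,0,0],"roll": -0.17},
  {"slide": [0,0,0],"roll": -0.34},
  {"slide": [0,0,0],"roll": -0.52},
  {"slide": [0,0,0],"roll": -0.52},
  {"slide": [0,0,0],"roll": -0.52},
])

```text
t: 4.53
eef_pos: [562.0, 136.7, 210.1]
tcp_rot: [3.142, 0.0, 1.632]
ft_force: [1.1, -0.1, -0.4]
opening: 0.995
grip_force: 0.0
```

```bash
python3 m.py 562 136.7 81 1.636
```

```text
slide [0.     0.     0.1291] roll -0.004 dist 0.129 t 4.53 [562.  136.7 210.1] [3.142 0.    1.632] F [ 1.1 -0.1 -0.4] op 0.995 gf 0.0
```

Call:
step_arm([
  {"slide": [0,0,0.03],"roll": 0},
  {"slide": [0,0,0.06],"roll": 0},
  {"slide": [0,0,0.09],"roll": 0},
  {"slide": [0,0,0.115],"roll": 0},
  {"slide": [0,0,0.126],"roll": 0},
])

```text
t: 5.15
eef_pos: [561.5, 136.6, 82.9]
tcp_rot: [-3.14, 0.0, 1.633]
ft_force: [-0.2, -0.5, -0.2]
opening: 1.001
grip_force: 0.0
```

Call:
step_arm([
  {"slide": [0,0,0],"roll": 0},
  {"slide": [0,0,0],"roll": 0},
  {"slide": [0,0,0],"roll": 0},
  {"slide": [0,0,0],"roll": 0},
  {"slide": [0,0,0],"roll": 0},
], fingers=0)

```text
t: 5.78
eef_pos: [562.0, 136.7, 84.4]
tcp_rot: [3.141, 0.0, 1.636]
ft_force: [0.2, -0.2, -0.7]
opening: 0.53
grip_force: 0.0
```

Call:
step_arm([
  {"slide": [0,0,0],"roll": 0},
  {"slide": [0,0,0],"roll": 0},
  {"slide": [0,0,0],"roll": 0},
  {"slide": [0,0,0],"roll": 0},
])

```text
t: 6.28
eef_pos: [562.3, 136.7, 84.3]
tcp_rot: [3.141, 0.0, 1.636]
ft_force: [2.4, -0.1, 2.4]
opening: 0.51
grip_force: 30.0
```

Call:
step_arm([
  {"slide": [0,0,-0.006],"roll": 0},
  {"slide": [0,0,-0.014],"roll": 0},
  {"slide": [0,0,-0.024],"roll": 0},
  {"slide": [0,0,-0.034],"roll": 0},
  {"slide": [0,0,-0.04],"roll": 0},
])

```text
t: 6.9
eef_pos: [562.1, 136.7, 125.0]
tcp_rot: [3.141, 0.0, 1.636]
ft_force: [-0.3, -0.3, -5.9]
opening: 0.509
grip_force: 30.0
```

Call:
step_arm([
  {"slide": [0,-0.01,0],"roll": 0},
  {"slide": [0,-0.028,0],"roll": 0},
  {"slide": [0,-0.05,0],"roll": 0},
  {"slide": [0,-0.075,0],"roll": 0},
  {"slide": [0,-0.1,0],"roll": 0},
])

```text
t: 7.52
eef_pos: [460.4, 130.1, 123.8]
tcp_rot: [-3.141, 0.0, 1.636]
ft_force: [0.4, 0.3, -5.4]
opening: 0.504
grip_force: 30.0
```

Call:
step_arm([
  {"slide": [0,-0.022,0],"roll": 0},
  {"slide": [0,-0.038,0],"roll": 0},
  {"slide": [0,-0.048,0],"roll": 0},
  {"slide": [0,-0.05,0],"roll": 0},
  {"slide": [0,-0.05,0],"roll": 0},
])

```text
t: 8.15
eef_pos: [412.8, 127.0, 124.2]
tcp_rot: [3.141, 0.0, 1.636]
ft_force: [0.6, -0.4, -5.5]
opening: 0.504
grip_force: 30.0
```

```bash
python3 m.py 412 128 76.3 1.636; python3 -c "
from h import *
c=cam('scene','s2.png');a=cv2.imread('pics/s2.png');cv2.imwrite('pics/s2c.png',cv2.resize(a[160:340,170:400],None,fx=3,fy=3))"
```

```text
slide [ 0.0011 -0.0007  0.0479] roll -0.0 dist 0.048 t 8.15 [412.8 127.  124.2] [3.141 0.    1.636] F [ 0.6 -0.4 -5.5] op 0.504 gf 29.998891353607178
```

View pics/s2c.png

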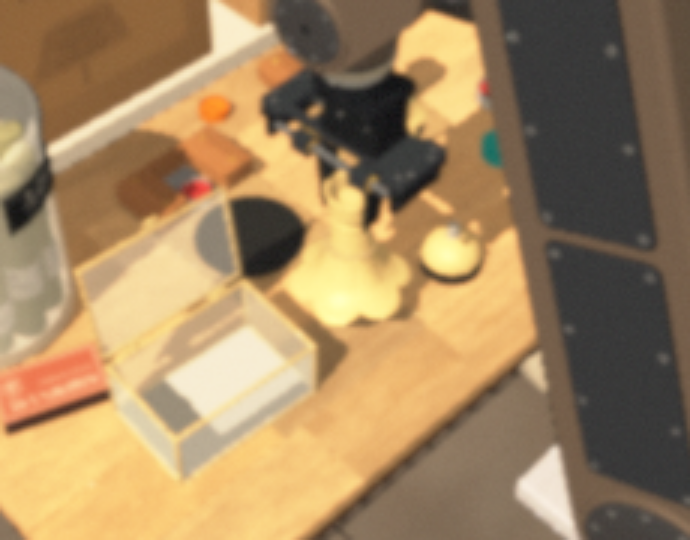

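The holder hangs upright (crop px ~345,250), clear of the box, the bell and the now-exposed pad (~250,235). I'll lower it.

Call:
step_arm([
  {"slide": [0,0,0.012],"roll": 0},
  {"slide": [0,0,0.025],"roll": 0},
  {"slide": [0,0,0.036],"roll": 0},
  {"slide": [0,0,0.042],"roll": 0},
  {"slide": [0,0,0.045],"roll": 0},
])

```text
t: 8.82
eef_pos: [412.2, 126.9, 78.6]
tcp_rot: [-3.141, 0.0, 1.636]
ft_force: [-0.2, -0.3, -5.2]
opening: 0.507
grip_force: 30.0
```

Call:
step_arm([
  {"slide": [0,0,0.001],"roll": 0},
  {"slide": [0,0,0.0015],"roll": 0},
  {"slide": [0,0,0.002],"roll": 0},
  {"slide": [0,0,0.0025],"roll": 0},
  {"slide": [0,0,0.003],"roll": 0},
])

```text
t: 9.45
eef_pos: [412.3, 126.9, 76.2]
tcp_rot: [3.141, 0.0, 1.636]
ft_force: [-2.8, 0.3, 6.4]
opening: 0.511
grip_force: 30.0
```

Call:
step_arm([
  {"slide": [0,0,0],"roll": 0},
  {"slide": [0,0,0],"roll": 0},
  {"slide": [0,0,0],"roll": 0},
  {"slide": [0,0,0],"roll": 0},
  {"slide": [0,0,0],"roll": 0},
], fingers=1)

```text
t: 10.07
eef_pos: [412.3, 126.9, 76.1]
tcp_rot: [3.142, 0.0, 1.636]
ft_force: [0.6, -0.4, -0.3]
opening: 0.968
grip_force: 0.0
```

Call:
step_arm([
  {"slide": [0,0,-0.01],"roll": 0},
  {"slide": [0,0,-0.035],"roll": 0},
  {"slide": [0,0,-0.065],"roll": 0},
  {"slide": [0,0,-0.095],"roll": 0},
  {"slide": [0,0,-0.11],"roll": 0},
])

```text
t: 10.7
eef_pos: [412.6, 127.0, 188.2]
tcp_rot: [3.139, -0.0, 1.636]
ft_force: [0.4, -0.1, -0.0]
opening: 1.001
grip_force: 0.0
```

Call:
step_arm([
  {"slide": [0,0.03,0],"roll": 0},
  {"slide": [0,0.08,0],"roll": 0},
  {"slide": [0,0.13,0],"roll": 0},
  {"slide": [0,0.17,0],"roll": 0},
  {"slide": [0,0.18,0],"roll": 0},
])

```text
t: 11.32
eef_pos: [593.3, 138.6, 186.1]
tcp_rot: [3.142, 0.0, 1.635]
ft_force: [-0.6, 0.7, 0.2]
opening: 0.999
grip_force: 0.0
```

```bash
cat > c.py <<'E'
from h import *
from scipy.optimize import least_squares
np.set_printoptions(precision=1,suppress=True)
for n in ['wrist','top']:
    c=cam(n,n+'3.png');P=cloud(c).reshape(-1,3);col=c['color'].reshape(-1,3).astype(int)
    red=(col[:,0]>110)&(col[:,1]<0.4*col[:,0])&(col[:,2]<0.45*col[:,0])
    q=P[red&(abs(P[:,0]-650)<50)&(abs(P[:,1]-140)<50)&(P[:,2]>8)&(P[:,2]<35)]
    print(n,len(q))
    if len(q): print(q.mean(0),q.min(0),q.max(0),cv2.minEnclosingCircle(q[:,:2].astype(np.float32)))
    for m in mark_of(n,'tealight_red')[:3]: print(m['confidence'],m['uv'],atz(c,*m['uv'],8)[:2])
    for m in spot_in(n,'tealight_red')[:3]:
        b=m['bbox'];print(m['confidence'],b,atz(c,(b[0]+b[2])/2,(b[1]+b[3])/2,20)[:2])
    dark=(col.max(1)<60)&(abs(P[:,0]-564)<75)&(abs(P[:,1]-135)<75)&(P[:,2]<14)&(P[:,2]>2);q=P[dark].astype(np.float32)
    if len(q)>50: print('pad',len(q),cv2.minEnclosingCircle(q[:,:2].copy()),q.mean(0),cv2.fitEllipse(cv2.convexHull(q[:,:2].copy())))
E
python3 c.py; python3 m.py 648 141 100 1.636
```

```text
wrist 734
[649.1 144.1  19.7] [631.1 127.3  14. ] [665.8 161.1  27.5] ((648.6597290039062, 144.3752899169922), 17.892717361450195)
0.65 [322.8, 179.9] [649.1 143.7]
0.64 [390.4, 270.5] [746.3  33.7]
0.24 [247.0, 180.7] [561.4 137. ]
0.85 [309.8, 165.6, 344.8, 199.9] [652.5 143.1]
0.64 [395.4, 256.3, 415.5, 278.9] [758.8  44.7]
top 0
0.77 [370.3, 228.3] [ 527.  -243.8]
0.56 [266.5, 150.4] [750.2  29.5]
0.55 [343.6, 259.2] [ 446.3 -168.8]
0.77 [337.4, 248.7, 356.3, 264.2] [ 452.4 -175.8]
0.7 [258.1, 142.4, 272.4, 158.5] [745.9  32.6]
0.53 [362.0, 219.4, 381.2, 234.8] [ 528.4 -244.8]
pad 137 ((563.388671875, 119.64055633544922), 57.30997085571289) [539.3 105.8   8.1] ((562.771240234375, 106.46080017089844), (56.97511291503906, 113.68004608154297), 90.00345611572266)
slide [-0.0014  0.0571  0.0866] roll -0.0 dist 0.104 t 11.62 [590.9 138.7 186.6] [3.142 0.    1.636] F [ 0.3 -0.1  0.7] op 1.001 gf 0.0
```

View pics/wrist3.png

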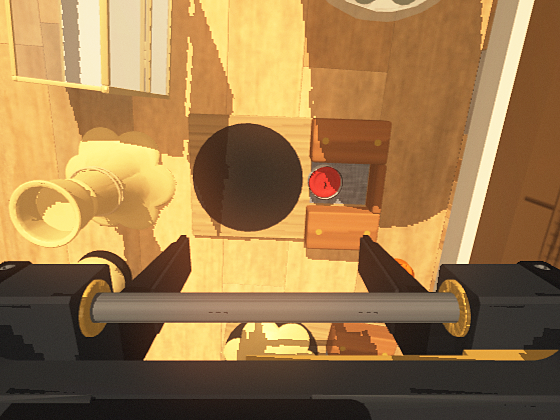

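The wrist view shows the red tealight in its slot at px (325,183) and the empty pad at (248,177), with the parked holder upright at about (120,180). I'll get the pad centre from this view and head for the tealight.

```bash
python3 - <<'E'
from h import *
c=cam('wrist');g=c['color'].max(2)
m=np.uint8(g<60);m[:, :190]=0;m[:,310:]=0;m[236:]=0;m[:115]=0
k=max(cv2.findContours(m,0,2)[0],key=cv2.contourArea)
q=np.array([atz(c,*p[0],8)[:2] for p in k],np.float32);print(cv2.fitEllipse(q))
b=(c['color'][:,:,0]<80)&False
P=cloud(c).reshape(-1,3);s=(abs(P[:,0]-675)<60)&(abs(P[:,1]-142)<85)&(P[:,2]>32)&(P[:,2]<44)
print(cv2.minAreaRect(P[s][:,:2].astype(np.float32)))
E
python3 m.py 649.5 143.5 70 1.636
```

```text
slide [0.001  0.0586 0.1166] roll 0.0 dist 0.131 t 11.68 [591.1 138.7 186.6] [3.141 0.    1.636] F [-0.2  0.1 -0.1] op 1.002 gf 0.0Traceback (most recent call last):
  File "<stdin>", line 5, in <module>
cv2.error: OpenCV(4.12.0) /io/opencv/modules/imgproc/src/shapedescr.cpp:361: error: (-201:Incorrect size of input array) There should be at least 5 points to fit the ellipse in function 'fitEllipseNoDirect'
```

Call:
step_arm([
  {"slide": [0,0.025,0.01],"roll": 0},
  {"slide": [0.001,0.05,0.035],"roll": 0},
  {"slide": [0.001,0.0585,0.07],"roll": 0},
  {"slide": [0.001,0.0585,0.1],"roll": 0},
  {"slide": [0.001,0.0585,0.117],"roll": 0},
], fingers=0.7)

```text
t: 12.3
eef_pos: [649.4, 143.4, 67.9]
tcp_rot: [-3.14, 0.0, 1.636]
ft_force: [-0.4, 0.6, 0.5]
opening: 0.701
grip_force: 0.0
```

```bash
python3 - <<'E'
from h import *
c=cam('wrist','w4.png')
for m in mark_of('wrist','stand_a_pad')[:2]+mark_of('wrist','stand_a_slot')[:2]: print(m['confidence'],m['uv'],atz(c,*m['uv'],8)[:2])
P=cloud(c).reshape(-1,3);col=c['color'].reshape(-1,3).astype(int)
red=(col[:,0]>110)&(col[:,1]<0.4*col[:,0])&(col[:,2]<0.45*col[:,0])
q=P[red&(abs(P[:,0]-650)<50)&(abs(P[:,1]-140)<50)&(P[:,2]>8)&(P[:,2]<35)]
print(len(q))
if len(q): print(q.mean(0),cv2.minEnclosingCircle(q[:,:2].astype(np.float32)))
E
python3 m.py 649.5 143.5 10 1.636
```

```text
0.83 [165.2, 209.2] [560.26435914 139.26065331]
1498
[649.16165024 144.00095046  19.68845832] ((648.950439453125, 144.15567016601562), 18.040523529052734)
slide [ 0.0001 -0.0004  0.0592] roll -0.0 dist 0.059 t 12.45 [650.  143.5  69.2] [-3.141  0.     1.636] F [ 0.5  0.5 -0.6] op 0.7 gf 0.0
```

View pics/w4.png

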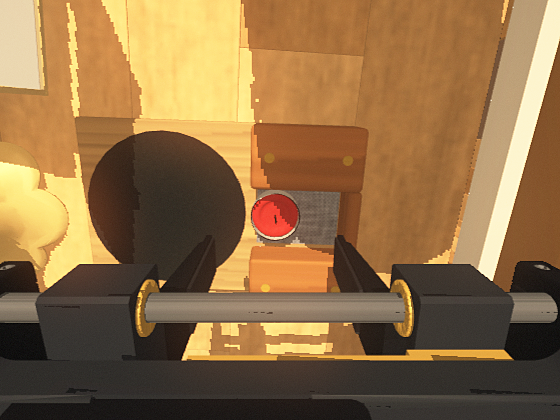

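The tealight (275,216) sits between the fingers and the slot is clear. I'll descend and grip.

Call:
step_arm([
  {"slide": [0,0,0.02],"roll": 0},
  {"slide": [0,0,0.038],"roll": 0},
  {"slide": [0,0,0.05],"roll": 0},
  {"slide": [0,0,0.056],"roll": 0},
  {"slide": [0,0,0.058],"roll": 0},
])

```text
t: 13.08
eef_pos: [650.3, 143.4, 11.0]
tcp_rot: [-3.142, 0.0, 1.636]
ft_force: [-0.3, -0.1, 0.1]
opening: 0.699
grip_force: 0.0
```

Call:
step_arm([
  {"slide": [0,0,0],"roll": 0},
  {"slide": [0,0,0],"roll": 0},
  {"slide": [0,0,0],"roll": 0},
  {"slide": [0,0,0],"roll": 0},
  {"slide": [0,0,0],"roll": 0},
], fingers=0)

```text
t: 13.7
eef_pos: [650.2, 143.4, 11.2]
tcp_rot: [3.142, 0.0, 1.636]
ft_force: [0.1, -1.0, -0.6]
opening: 0.23
grip_force: 0.0
```

Call:
step_arm([
  {"slide": [0,0,0],"roll": 0},
  {"slide": [0,0,0],"roll": 0},
  {"slide": [0,0,-0.01],"roll": 0},
  {"slide": [0,0,-0.03],"roll": 0},
  {"slide": [0,0,-0.05],"roll": 0},
])

```text
t: 14.32
eef_pos: [650.5, 143.5, 63.1]
tcp_rot: [3.141, 0.0, 1.636]
ft_force: [-0.3, 1.1, 0.3]
opening: 0.003
grip_force: 0.0
```

Call:
step_arm([
  {"slide": [0,0,-0.03],"roll": 0},
  {"slide": [0,0,-0.07],"roll": 0},
  {"slide": [0,0,-0.11],"roll": 0},
  {"slide": [0,0,-0.14],"roll": 0},
  {"slide": [0,0,-0.16],"roll": 0},
])

```text
t: 14.95
eef_pos: [650.3, 143.5, 224.6]
tcp_rot: [3.138, -0.0, 1.636]
ft_force: [-0.3, 0.0, -0.8]
opening: 0.006
grip_force: 0.0
```

```bash
python3 m.py 430 300 235 3.09;python3 m.py 540 80 235 3.09; python3 -c "
from h import *
cam('wrist','w5.png')"
```

```text
slide [ 0.1705 -0.2096 -0.011 ] roll -1.454 dist 0.27 t 14.95 [650.3 143.5 224.6] [ 3.138 -0.     1.636] F [-0.3  0.  -0.8] op 0.006 gf 0.0
slide [-0.0562 -0.1142 -0.0107] roll -1.454 dist 0.128 t 14.95 [650.3 143.5 224.6] [ 3.138 -0.     1.636] F [-0.3  0.  -0.8] op 0.006 gf 0.0
```

View pics/w5.png

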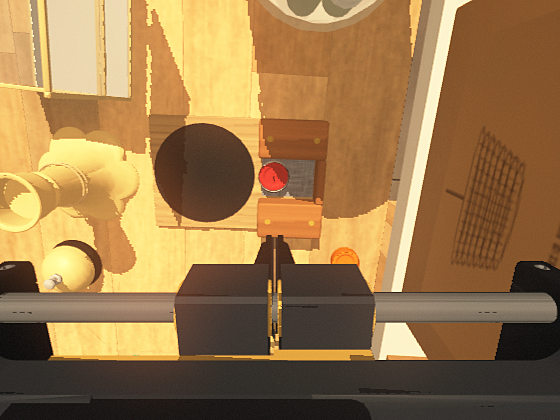

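The grasp missed: the fingers shut and the tealight is still in the slot at px (273,176). I'll measure it closely.

```bash
cat > d.py <<'E'
from h import *
np.set_printoptions(precision=1,suppress=True)
import sys
c=cam('wrist',sys.argv[1])
s=state();Pw=np.append(s['eef_pos'],1);p=np.array(c['camera_from_world'])@Pw;q=np.array(c['intrinsics'])@[p[0],-p[1],-p[2]]
print('tcp px',q[:2]/q[2])
P3=cloud(c);P=P3.reshape(-1,3);col=c['color'].reshape(-1,3).astype(int)
red=(col[:,0]>110)&(col[:,1]<0.4*col[:,0])&(col[:,2]<0.45*col[:,0])&(abs(P[:,0]-650)<60)&(abs(P[:,1]-140)<60)
q=P[red];print(len(q),q.mean(0),q.min(0),q.max(0),cv2.minEnclosingCircle(q[:,:2].astype(np.float32)))
A=np.c_[q[:,:2]-q[:,:2].mean(0),np.ones(len(q))];print('plane',np.linalg.lstsq(A,q[:,2],rcond=None)[0]*[1000,1000,1])
v,u=np.nonzero(red.reshape(420,560));b=c['color'][v.min()-25:v.max()+25,u.min()-40:u.max()+40,::-1]
cv2.imwrite('pics/c_'+sys.argv[1],cv2.resize(b,None,fx=5,fy=5,interpolation=2))
for t in np.arange(0,60,4): pass
E
python3 d.py w6.png
```

```text
tcp px [274.6 238. ]
610 [649.2 144.2  19.7] [631.4 127.2  10.8] [666.8 161.5  26.6] ((648.9859008789062, 144.30531311035156), 17.920312881469727)
plane [-2.2  6.5 19.7]
```

View pics/c_w6.png

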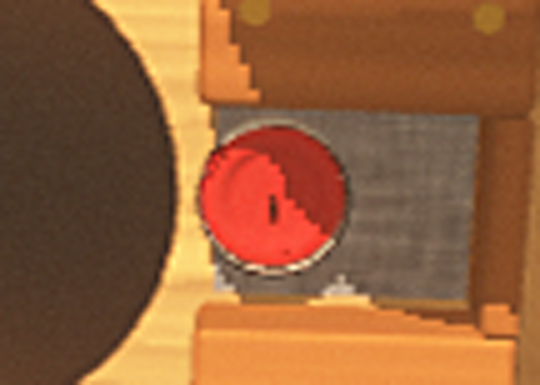

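Run:
```python
from h import *
np.set_printoptions(precision=1,suppress=True)
c=cam('wrist');s=state();P=cloud(c).reshape(-1,3)-s['eef_pos']
a=s['tcp_rot'][2];X=P[:,:2]@[np.cos(a),np.sin(a)];Y=P[:,:2]@[np.sin(a),-np.cos(a)]
print(s['eef_pos'],'tool x, y ranges by height above TCP')
for h in range(-10,60,4):
    m=(P[:,2]>=h)&(P[:,2]<h+4)&(abs(Y)<50)&(abs(X)<40)
    if m.sum(): print(h,m.sum(),'x',X[m].min(),X[m].max(),'y',np.percentile(Y[m],[0,25,50,75,100]))
for n in ['scene']:
    c=cam(n,'s7.png');P3=cloud(c);p=np.array(c['camera_from_world'])@np.append(s['eef_pos'],1);q=np.array(c['intrinsics'])@[p[0],-p[1],-p[2]];print('tcp px',q[:2]/q[2],-p[2])
    u,v=(q[:2]/q[2]).astype(int);print(c['z_map'][v-8:v+6:2,u-6:u+7:2])
    cv2.imwrite('pics/s7c.png',cv2.resize(c['color'][v-60:v+40,u-60:u+60,::-1],None,fx=6,fy=6))
```

```text
[650.4 143.5 223. ] tool x, y ranges by height above TCP
26 39 x 11.07643079000261 13.267551078169115 y [-4.5 -2.3  0.4  2.9  4.8]
30 45 x 10.964333330179642 13.289793903176992 y [-4.5 -1.8  0.4  2.5  4.7]
34 58 x 11.22841274856172 13.458440122695448 y [-4.9 -2.3 -0.2  2.5  5.6]
38 83 x 10.835077287242513 13.335434848480514 y [-7.  -3.   0.3  3.4  7.5]
42 90 x 10.76162881869361 13.321426817621983 y [-7.3 -3.8 -0.2  3.7  7.8]
46 112 x 10.74240622773979 13.453543271646135 y [-8.1 -3.3  0.3  3.7  8.2]
50 123 x 10.831565618459555 13.460676188479805 y [-8.4 -4.1 -0.3  3.6  8.4]
54 135 x 10.714481793923293 13.485471170783544 y [-9.1 -4.5  0.2  4.9  9.1]
58 151 x 10.950104819878948 13.62242300133187 y [-9.4 -4.4  0.2  4.3  9.3]
tcp px [230.3 177.7] 1373.1150775137298
[[1615.5 1342.8 1333.8 1342.7 1356.6 1657.4 1665.7]
 [1627.2 1352.  1338.9 1354.9 1661.3 1676.9 1676. ]
 [1630.6 1635.9 1347.5 1653.9 1663.4 1671.8 1686.2]
 [1632.8 1645.3 1651.9 1664.  1670.4 1672.8 1692.8]
 [1645.9 1659.3 1660.5 1668.2 1679.4 1686.  1700.3]
 [1651.5 1653.1 1662.5 1675.7 1682.2 1684.6 1692.3]
 [1649.1 1663.3 1676.6 1680.1 1685.5 1705.2 1699.7]]
```

View pics/s7c.png

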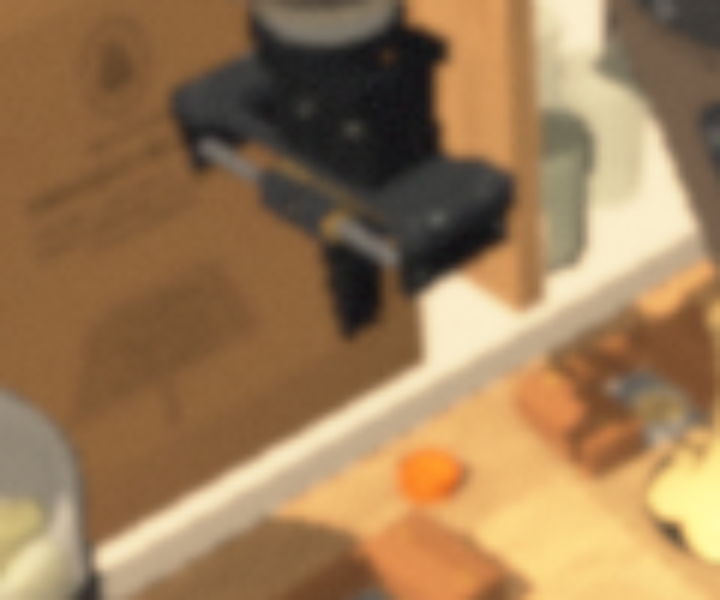

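Run:
```python
from h import *
np.set_printoptions(precision=1,suppress=True)
s=state()
for n in ['scene','top']:
    c=cam(n);P=cloud(c).reshape(-1,3)-s['eef_pos']
    q=P[(np.hypot(P[:,0],P[:,1])<45)&(P[:,2]>-60)&(P[:,2]<70)]
    print(n,len(q));print(q[np.argsort(q[:,2])][:14])
c=cam('wrist');v=np.arange(228,262,2)
P3=cloud(c)-s['eef_pos']
for i in v: print(i,P3[i,262],P3[i,270],P3[i,278],P3[i,286])
```

```text
scene 96
[[  6.   10.6  22.5]
 [ -0.4  -8.2  23.8]
 [ -0.4 -12.4  25.5]
 [ -3.7   6.2  25.7]
 [ -2.3   1.1  26. ]
 [ -0.6  -8.4  27.7]
 [ -4.2  10.3  28.2]
 [  0.8  -5.7  28.4]
 [ -2.8  13.   28.9]
 [  2.5  12.6  29.5]
 [ -4.9  -1.2  30.1]
 [ -0.6  11.1  30.5]
 [ -5.2   6.9  30.8]
 [ -4.6   2.3  31.8]]
top 0
[]
228 [ -11.8  -59.9 -182.4] [  -2.1  -59.  -181.7] [   7.7  -59.  -183.3] [  17.5  -58.3 -183.4]
230 [ -11.7  -62.4 -182.2] [  -1.9  -62.2 -183.4] [   7.9  -61.7 -183.8] [  17.7  -61.4 -184.7]
232 [ -11.5  -65.7 -183.9] [  -1.7  -64.5 -182.7] [   8.1  -64.1 -183.2] [  17.9  -63.7 -183.9]
234 [ -11.4  -68.  -183.2] [  -1.6  -67.5 -183.5] [   8.3  -67.  -183.9] [  18.2  -66.8 -185.1]
236 [ -11.3  -71.5 -185.4] [-3.8 12.6 25.8] [ 0.6 12.7 25.4] [  18.2  -68.5 -182.6]
238 [ -11.6  -88.3 -220.3] [-3.7 12.7 29. ] [ 0.6 12.7 28.2] [  18.5  -71.8 -184.4]
240 [ -11.5  -91.7 -221.6] [-3.7 12.8 32.1] [ 0.6 12.8 31.3] [  21.1  -89.1 -220.6]
242 [ -11.3  -94.5 -221.4] [-3.6 12.6 34.4] [ 0.5 13.1 34.9] [  21.4  -92.5 -221.8]
244 [-7.7 12.5 37.5] [-3.6 13.  37.9] [ 0.5 12.7 36.6] [ 4.7 12.9 36.5]
246 [-7.6 12.4 39.8] [-3.6 12.4 39.2] [ 0.5 12.9 39.5] [ 4.5 13.3 40. ]
248 [-7.5 12.3 42. ] [-3.5 12.9 42.7] [ 0.5 12.6 41.5] [ 4.5 13.2 42.2]
250 [-7.5 12.1 43.9] [-3.5 12.5 44.3] [ 0.4 13.1 45.1] [ 4.4 13.1 44.5]
252 [-7.4 12.3 46.8] [-3.5 12.3 46.3] [ 0.4 13.2 47.5] [ 4.3 13.1 46.9]
254 [-7.3 12.2 48.9] [-3.5 12.9 49.8] [ 0.5 11.2 45.5] [ 4.2 13.  48.9]
256 [-7.2 12.3 51.4] [-3.4 12.1 50.4] [ 0.5 11.5 48.4] [ 4.2 13.  51.2]
258 [-7.1 12.7 54.3] [-3.4 12.3 53.1] [ 0.5 11.7 51.1] [ 4.1 13.2 53.7]
260 [-7.  12.4 55.8] [-3.4 12.8 56.1] [ 0.5 11.4 52.6] [ 4.  13.  55.5]
```

Two cameras agree that the fingers end about 24 mm above the reported TCP, so the grasp closed above the tealight. I'll go deeper, with force checks.

Call:
step_arm([
  {"slide": [0,-0.001,0.04],"roll": 0},
  {"slide": [0,-0.001,0.09],"roll": 0},
  {"slide": [0,-0.001,0.14],"roll": 0},
  {"slide": [0,-0.001,0.18],"roll": 0},
  {"slide": [0,-0.001,0.21],"roll": 0},
], fingers=0.7)

```text
t: 15.92
eef_pos: [648.2, 143.2, 8.3]
tcp_rot: [-3.139, 0.0, 1.636]
ft_force: [0.2, -0.2, 0.3]
opening: 0.473
grip_force: 0.0
```

Call:
step_arm([
  {"slide": [0,0,0.005],"roll": 0},
  {"slide": [0,0,0.01],"roll": 0},
  {"slide": [0,0,0.014],"roll": 0},
  {"slide": [0,0,0.017],"roll": 0},
  {"slide": [0,0,0.019],"roll": 0},
])

```text
t: 16.55
eef_pos: [649.4, 143.4, -7.5]
tcp_rot: [3.141, 0.0, 1.636]
ft_force: [-0.5, 0.7, -0.1]
opening: 0.702
grip_force: 0.0
```

Call:
step_arm([
  {"slide": [0,0,0.001],"roll": 0},
  {"slide": [0,0,0.002],"roll": 0},
  {"slide": [0,0,0.002],"roll": 0},
])

```text
t: 16.92
eef_pos: [649.2, 143.3, -9.9]
tcp_rot: [-3.142, 0.0, 1.636]
ft_force: [0.4, -1.3, -0.4]
opening: 0.701
grip_force: 0.0
```

Call:
step_arm([
  {"slide": [0,0,0],"roll": 0},
  {"slide": [0,0,0],"roll": 0},
  {"slide": [0,0,0],"roll": 0},
  {"slide": [0,0,0],"roll": 0},
  {"slide": [0,0,0],"roll": 0},
], fingers=0)

```text
t: 17.55
eef_pos: [649.2, 143.4, -9.9]
tcp_rot: [3.141, 0.0, 1.636]
ft_force: [0.0, 0.4, -0.8]
opening: 0.382
grip_force: 30.0
```

Call:
step_arm([
  {"slide": [0,0,0],"roll": 0},
  {"slide": [0,0,0],"roll": 0},
])

```text
t: 17.8
eef_pos: [649.2, 143.3, -9.9]
tcp_rot: [3.142, 0.0, 1.636]
ft_force: [0.1, 0.9, -0.6]
opening: 0.384
grip_force: 30.0
```

Grip holds on the tealight (36 mm). I'll lift it high and carry it over to the box.

Call:
step_arm([
  {"slide": [0,0,-0.01],"roll": 0},
  {"slide": [0,0,-0.04],"roll": 0},
  {"slide": [0,0,-0.09],"roll": 0},
  {"slide": [0,0,-0.14],"roll": 0},
  {"slide": [0,0,-0.18],"roll": 0},
])

```text
t: 18.42
eef_pos: [649.3, 143.4, 173.1]
tcp_rot: [3.14, -0.0, 1.636]
ft_force: [-0.3, -0.6, -0.3]
opening: 0.385
grip_force: 30.0
```

Call:
step_arm([
  {"slide": [0,0,-0.03],"roll": 0},
  {"slide": [0.02,-0.025,-0.045],"roll": 0},
  {"slide": [0.05,-0.061,-0.045],"roll": 0},
  {"slide": [0.085,-0.104,-0.045],"roll": 0},
  {"slide": [0.12,-0.147,-0.045],"roll": 0},
])

```text
t: 19.05
eef_pos: [493.2, 254.3, 215.8]
tcp_rot: [3.141, -0.0, 1.635]
ft_force: [0.4, 0.8, -0.5]
opening: 0.38
grip_force: 30.0
```

Call:
step_arm([
  {"slide": [0.03,-0.037,0],"roll": 0},
  {"slide": [0.05,-0.061,0],"roll": -0.1},
  {"slide": [0.062,-0.076,0],"roll": -0.26},
  {"slide": [0.062,-0.076,0],"roll": -0.43},
  {"slide": [0.062,-0.076,0],"roll": -0.6},
])

```text
t: 19.68
eef_pos: [414.5, 310.7, 215.9]
tcp_rot: [3.141, 0.0, 2.242]
ft_force: [-0.0, 0.7, -0.7]
opening: 0.386
grip_force: 30.0
```

Call:
step_arm([
  {"slide": [0,0,0],"roll": -0.17},
  {"slide": [0,0,0],"roll": -0.34},
  {"slide": [0,0,0],"roll": -0.51},
  {"slide": [0,0,0],"roll": -0.68},
  {"slide": [0,0,0],"roll": -0.85},
])

```text
t: 20.3
eef_pos: [414.7, 310.4, 215.7]
tcp_rot: [3.141, 0.001, 3.091]
ft_force: [1.0, -0.6, 0.2]
opening: 0.381
grip_force: 30.0
```

```bash
python3 m.py 415 310 60 3.09
python3 - <<'E'
from h import *
c=cam('wrist','w8.png');cam('scene','s8.png')
a=cv2.resize(cv2.imread('pics/w8.png'),(400,300));b=cv2.imread('pics/s8.png')[150:345,140:400];b=cv2.resize(b,(400,300))
cv2.imwrite('pics/x8.png',np.hstack([a,b]))
E
```

```text
slide [-0.0002 -0.0004  0.1557] roll 0.001 dist 0.156 t 20.3 [414.7 310.4 215.7] [3.141e+00 1.000e-03 3.091e+00] F [ 1.  -0.6  0.2] op 0.381 gf 29.998763777548447
```

View pics/x8.png

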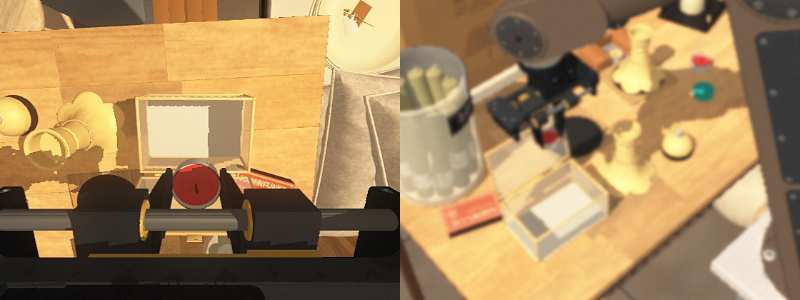

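The tealight is held upright over the box (left panel 197,183). Before descending, I'll check how high the gripper body really sits above the tips, because of the walls.

Run:
```python
from h import *
np.set_printoptions(precision=1,suppress=True)
s=state();a=s['tcp_rot'][2]
for n in ['scene','wrist']:
    c=cam(n);P=cloud(c).reshape(-1,3)-s['eef_pos'];X=P[:,:2]@[np.cos(a),np.sin(a)];Y=P[:,:2]@[np.sin(a),-np.cos(a)]
    for y0 in range(-100,100,20):
        m=(Y>=y0)&(Y<y0+20)&(abs(X)<45)&(P[:,2]>-5)&(P[:,2]<200)
        if m.sum()>5: print(n,y0,m.sum(),'h pct',np.percentile(P[m,2],[0,3,10,50,100]),'x',X[m].min(),X[m].max())
```

```text
scene -100 62 h pct [124.1 129.2 137.2 144.6 147.1] x -21.618126813167542 35.27377215674754
scene -80 164 h pct [100.6 104.9 111.3 142.8 148.5] x -10.46135381107213 35.365886644304396
scene -60 96 h pct [110.  115.1 119.  145.4 199.7] x 9.728784010062924 34.15856149245821
scene -40 252 h pct [ 32.4  49.8  76.  128.1 199.9] x -12.615682961827037 36.042373416649646
scene -20 306 h pct [ 18.9  25.8  28.  109.7 199.4] x -22.765406507948445 34.966945933969306
scene 0 338 h pct [ 16.2  24.   28.  151.6 199.9] x -24.342209799018796 34.919174964892356
scene 20 332 h pct [ 25.3  34.4  49.6 126.2 147.3] x -29.16921725186722 35.33024456237819
scene 40 165 h pct [ 99.8 105.  113.  124.6 147.4] x -34.973460183769376 34.0564537683526
scene 60 215 h pct [104.  114.7 119.7 144.4 149.4] x -35.79171359546877 34.362321623058314
scene 80 205 h pct [103.1 104.7 108.3 141.4 148.8] x -36.961362533280266 34.93781639594835
wrist -80 4319 h pct [101.7 104.1 105.6 114.4 122. ] x -1.5324760030228186 36.125218837260796
wrist -60 5942 h pct [107.4 116.3 118.8 138.6 149.8] x 18.071196944346315 36.45509977607218
wrist -40 14261 h pct [ 25.8  73.6 115.  127.  150.3] x 11.476090711342929 36.70528358948986
wrist -20 13265 h pct [ 18.8  28.5  30.5 126.7 151.2] x -18.781052560273167 36.56601583964606
wrist 0 11305 h pct [ 18.5  28.2  29.7 136.6 151.4] x -19.313131215760556 31.551980236229987
wrist 20 15808 h pct [ 25.3  63.4 108.7 126.9 147.3] x -11.58220565136149 36.82924258161221
wrist 40 8053 h pct [107.6 116.  119.3 139.4 147.2] x 19.358796663435836 36.32677373388782
wrist 60 5566 h pct [102.1 104.3 106.4 116.8 139.8] x -2.532143022735658 35.667443429071376
wrist 80 131 h pct [104.2 104.8 105.2 107.8 113.1] x 33.36274278604339 35.29133473172572
```

The body bottom sits about 102 mm above the reported TCP, so it clears the walls (88 against 80). I'll descend.

Call:
step_arm([
  {"slide": [0,0,0.03],"roll": 0},
  {"slide": [0,0,0.075],"roll": 0},
  {"slide": [0,0,0.12],"roll": 0},
  {"slide": [0,0,0.16],"roll": 0},
  {"slide": [0,0,0.185],"roll": 0},
])

```text
t: 21.12
eef_pos: [414.4, 310.3, 28.5]
tcp_rot: [-3.141, -0.001, 3.082]
ft_force: [0.5, -0.0, 0.2]
opening: 0.384
grip_force: 30.0
```

Call:
step_arm([
  {"slide": [0,0,0.015],"roll": 0},
  {"slide": [0,0,0.027],"roll": 0},
  {"slide": [0,0,0.034],"roll": 0},
  {"slide": [0,0,0.038],"roll": 0},
  {"slide": [0,0,0.04],"roll": 0},
])

```text
t: 21.75
eef_pos: [415.0, 310.6, -9.7]
tcp_rot: [3.141, 0.0, 3.086]
ft_force: [0.2, -0.2, -0.4]
opening: 0.383
grip_force: 30.0
```

Call:
step_arm([
  {"slide": [0,0,0.001],"roll": 0},
  {"slide": [0,0,0.002],"roll": 0},
  {"slide": [0,0,0.003],"roll": 0},
  {"slide": [0,0,0.0035],"roll": 0},
  {"slide": [0,0,0.0035],"roll": 0},
])

```text
t: 22.38
eef_pos: [414.9, 310.5, -13.4]
tcp_rot: [-3.142, 0.0, 3.086]
ft_force: [-0.2, 0.8, -0.6]
opening: 0.39
grip_force: 30.0
```

Call:
step_arm([
  {"slide": [0,0,0.0005],"roll": 0},
  {"slide": [0,0,0.001],"roll": 0},
  {"slide": [0,0,0.001],"roll": 0},
])

```text
t: 22.75
eef_pos: [414.9, 310.5, -13.5]
tcp_rot: [3.141, 0.001, 3.086]
ft_force: [-3.1, -2.0, 14.6]
opening: 0.384
grip_force: 30.0
```

Call:
step_arm([
  {"slide": [0,0,0],"roll": 0},
  {"slide": [0,0,0],"roll": 0},
  {"slide": [0,0,0],"roll": 0},
  {"slide": [0,0,0],"roll": 0},
  {"slide": [0,0,0],"roll": 0},
], fingers=0.7)

```text
t: 23.38
eef_pos: [414.8, 310.5, -14.5]
tcp_rot: [-3.141, -0.0, 3.086]
ft_force: [-0.1, -0.3, -0.2]
opening: 0.695
grip_force: 0.0
```

Call:
step_arm([
  {"slide": [0,0,-0.01],"roll": 0},
  {"slide": [0,0,-0.04],"roll": 0},
  {"slide": [0,0,-0.085],"roll": 0},
  {"slide": [0,0,-0.13],"roll": 0},
  {"slide": [0,0,-0.175],"roll": 0},
])

```text
t: 24.0
eef_pos: [414.6, 310.4, 162.8]
tcp_rot: [3.141, 0.001, 3.086]
ft_force: [-0.7, 0.0, 0.4]
opening: 0.7
grip_force: 0.0
```

Call:
step_arm([
  {"slide": [0,0,-0.02],"roll": 0},
  {"slide": [0,0,-0.02],"roll": 0.17},
  {"slide": [0,0,-0.02],"roll": 0.34},
  {"slide": [0,0,-0.02],"roll": 0.51},
  {"slide": [0,0,-0.02],"roll": 0.68},
], fingers=1)

```text
t: 24.62
eef_pos: [414.7, 310.4, 181.3]
tcp_rot: [3.141, 0.0, 2.4]
ft_force: [-0.3, -0.3, -0.3]
opening: 1.003
grip_force: 0.0
```

Call:
step_arm([
  {"slide": [0,0,0],"roll": 0.17},
  {"slide": [0,0,0],"roll": 0.34},
  {"slide": [0,0,0],"roll": 0.51},
  {"slide": [0,0,0],"roll": 0.68},
  {"slide": [0,0,0],"roll": 0.77},
])

```text
t: 25.25
eef_pos: [414.7, 310.4, 181.3]
tcp_rot: [3.141, -0.0, 1.632]
ft_force: [0.8, -0.0, 0.2]
opening: 0.999
grip_force: 0.0
```

```bash
python3 m.py 412.3 126.9 180 1.636
python3 - <<'E'
from h import *
np.set_printoptions(precision=1,suppress=True)
from scipy.optimize import least_squares
c=cam('wrist','w9.png');P=cloud(c).reshape(-1,3);col=c['color'].reshape(-1,3).astype(int)
red=(col[:,0]>110)&(col[:,1]<0.4*col[:,0])&(col[:,2]<0.45*col[:,0])&(abs(P[:,0]-415)<60)&(abs(P[:,1]-310)<80)
q=P[red];print(len(q),q.mean(0),q.min(0),q.max(0))
c=cam('scene','s9.png');P=cloud(c).reshape(-1,3)
for z0,z1 in[(126,142),(80,105)]:
    q=P[(abs(P[:,0]-412)<60)&(abs(P[:,1]-127)<60)&(P[:,2]>z0)&(P[:,2]<z1)]
    if len(q)>10: print(z0,len(q),q.mean(0),least_squares(lambda k:np.hypot(q[:,0]-k[0],q[:,1]-k[1])-k[2],[412,127,25],loss='soft_l1').x)
a=cv2.resize(cv2.imread('pics/w9.png'),(400,300));b=cv2.imread('pics/s9.png')[150:345,140:400];b=cv2.resize(b,(400,300))
cv2.imwrite('pics/x9.png',np.hstack([a,b]))
E
```

```text
slide [-0.183  -0.0135  0.0012] roll -0.004 dist 0.184 t 25.25 [414.7 310.4 181.3] [ 3.141 -0.     1.632] F [ 0.8 -0.   0.2] op 0.999 gf 0.0
729 [415.1 312.1  17.2] [398.1 294.7  11.2] [432.1 389.4 376.4]
126 107 [416.8 124.  132.6] [412.8 127.1  24.5]
80 64 [403.7 137.2  90.7] [414.3 126.7  19.4]
```

View pics/x9.png

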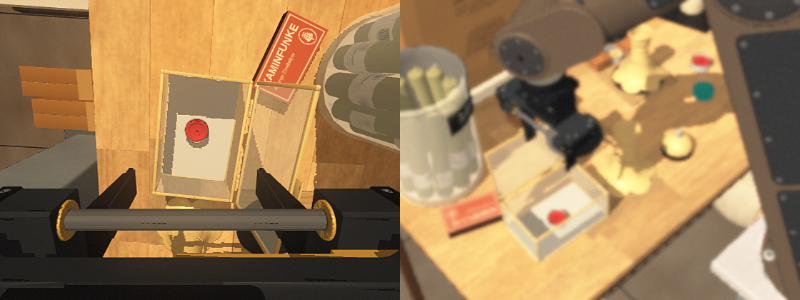

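The red tealight stands upright in the box (left panel 197,131), and the parked holder is upright at about (412.5,127). I'll regrip the holder.

Call:
step_arm([
  {"slide": [-0.04,-0.003,0],"roll": -0.002},
  {"slide": [-0.085,-0.006,0],"roll": -0.004},
  {"slide": [-0.135,-0.01,0],"roll": -0.004},
  {"slide": [-0.17,-0.013,0],"roll": -0.004},
  {"slide": [-0.183,-0.0135,0],"roll": -0.004},
])

```text
t: 25.98
eef_pos: [413.2, 125.7, 181.1]
tcp_rot: [3.141, 0.0, 1.64]
ft_force: [0.8, 0.6, -0.5]
opening: 0.999
grip_force: 0.0
```

Call:
step_arm([
  {"slide": [0,0,0.015],"roll": 0},
  {"slide": [0,0,0.05],"roll": 0},
  {"slide": [0,0,0.085],"roll": 0},
  {"slide": [0,0,0.112],"roll": 0},
  {"slide": [0,0,0.125],"roll": 0},
])

```text
t: 26.6
eef_pos: [413.1, 127.5, 54.6]
tcp_rot: [-3.14, 0.0, 1.641]
ft_force: [-0.2, -0.0, 0.8]
opening: 1.001
grip_force: 0.0
```

Call:
step_arm([
  {"slide": [0,0,0],"roll": 0},
  {"slide": [0,0,0],"roll": 0},
  {"slide": [0,0,0],"roll": 0},
  {"slide": [0,0,0],"roll": 0},
  {"slide": [0,0,0],"roll": 0},
], fingers=0)

```text
t: 27.22
eef_pos: [413.3, 127.0, 55.9]
tcp_rot: [3.141, 0.0, 1.64]
ft_force: [-7.9, -0.7, 9.2]
opening: 0.53
grip_force: 5.0
```

Call:
step_arm([
  {"slide": [0,0,0],"roll": 0},
  {"slide": [0,0,0],"roll": 0},
  {"slide": [0,0,0],"roll": 0},
  {"slide": [0,0,0],"roll": 0},
])

```text
t: 27.72
eef_pos: [412.7, 126.9, 55.7]
tcp_rot: [-3.141, 0.0, 1.64]
ft_force: [-3.9, -0.1, 6.4]
opening: 0.513
grip_force: 30.0
```

Call:
step_arm([
  {"slide": [0,0,-0.006],"roll": 0},
  {"slide": [0,0,-0.016],"roll": 0},
  {"slide": [0,0,-0.028],"roll": 0},
  {"slide": [0,0,-0.04],"roll": 0},
  {"slide": [0,0,-0.048],"roll": 0},
])

```text
t: 28.35
eef_pos: [413.4, 127.0, 104.6]
tcp_rot: [3.141, 0.0, 1.64]
ft_force: [0.6, -0.0, -6.6]
opening: 0.511
grip_force: 30.0
```

```bash
python3 - <<'E'
from h import *
from scipy.spatial.transform import Rotation as R
c=cam('wrist');s=state()
def T(p,e):
    M=np.eye(4);M[:3,:3]=R.from_euler('xyz',e).as_matrix();M[:3,3]=p;return M
C=np.array(c['camera_from_world'])@T(s['eef_pos'],s['tcp_rot'])   # camera from tool
c['camera_from_world']=C@np.linalg.inv(T([650.4,143.5,223.0],[np.pi,0,1.636]))
g=cv2.imread('pics/w6.png').max(2);print(g[172,205],g[172,160:170])
m=np.uint8(g<110);m[:,:145]=0;m[:,262:]=0;m[232:]=0;m[:115]=0
m=cv2.morphologyEx(m,cv2.MORPH_OPEN,np.ones((5,5)))
k=max(cv2.findContours(m,0,1)[0],key=cv2.contourArea);print(cv2.boundingRect(k),cv2.contourArea(k))
q=np.array([atz(c,*p[0].astype(float),8)[:2] for p in k],np.float32);print(cv2.fitEllipse(q),cv2.minEnclosingCircle(q))
E
python3 m.py 562.5 137 104 1.636
```

```text
74 [93 91 86 90 93 90 85 85 89 86]
(154, 124, 99, 97) 7413.0
((560.0899047851562, 139.5955047607422), (122.45915985107422, 124.85527801513672), 55.754173278808594) ((559.8692626953125, 139.309814453125), 62.959346771240234)
slide [-0.0004  0.1491  0.0015] roll 0.004 dist 0.149 t 28.4 [413.7 127.1 105.2] [ 3.14 -0.    1.64] F [-0.   1.3 -4.4] op 0.509 gf 29.99832719564438
```

Call:
step_arm([
  {"slide": [0,0.012,0],"roll": 0},
  {"slide": [0,0.034,0],"roll": 0},
  {"slide": [0,0.06,0],"roll": 0},
  {"slide": [0,0.088,0],"roll": 0},
  {"slide": [0,0.112,0],"roll": 0},
])

```text
t: 29.02
eef_pos: [526.6, 134.7, 102.9]
tcp_rot: [-3.141, 0.0, 1.64]
ft_force: [0.2, -1.1, -5.1]
opening: 0.509
grip_force: 30.0
```

Call:
step_arm([
  {"slide": [0,0.018,0],"roll": 0},
  {"slide": [0,0.03,0],"roll": 0},
  {"slide": [0,0.036,0],"roll": 0},
  {"slide": [0,0.037,0],"roll": 0},
  {"slide": [0,0.037,0],"roll": 0},
])

```text
t: 29.65
eef_pos: [561.5, 137.3, 103.6]
tcp_rot: [-3.141, 0.0, 1.64]
ft_force: [-0.4, -0.6, -5.5]
opening: 0.51
grip_force: 30.0
```

```bash
python3 m.py 562.2 137.3 64 1.636
```

```text
slide [-0.      0.0007  0.0396] roll 0.004 dist 0.04 t 29.65 [561.5 137.3 103.6] [-3.141  0.     1.64 ] F [-0.4 -0.6 -5.5] op 0.51 gf 29.998205602169037
```

Call:
step_arm([
  {"slide": [0,0,0.012],"roll": 0},
  {"slide": [0,0,0.024],"roll": 0},
  {"slide": [0,0,0.032],"roll": 0},
  {"slide": [0,0,0.036],"roll": 0},
  {"slide": [0,0,0.038],"roll": 0},
])

```text
t: 30.28
eef_pos: [561.9, 137.3, 65.3]
tcp_rot: [-3.141, 0.0, 1.64]
ft_force: [-0.6, 0.3, -4.9]
opening: 0.508
grip_force: 30.0
```

Call:
step_arm([
  {"slide": [0,0,0.0005],"roll": 0},
  {"slide": [0,0,0.001],"roll": 0},
  {"slide": [0,0,0.0015],"roll": 0},
  {"slide": [0,0,0.002],"roll": 0},
  {"slide": [0,0,0.002],"roll": 0},
])

```text
t: 30.9
eef_pos: [561.9, 137.3, 63.7]
tcp_rot: [3.141, 0.0, 1.64]
ft_force: [-0.6, -0.7, -4.1]
opening: 0.513
grip_force: 30.0
```

Call:
step_arm([
  {"slide": [0,0,0.0005],"roll": 0},
  {"slide": [0,0,0.001],"roll": 0},
  {"slide": [0,0,0.001],"roll": 0},
])

```text
t: 31.28
eef_pos: [561.9, 137.3, 63.7]
tcp_rot: [3.141, 0.0, 1.64]
ft_force: [-4.9, -0.5, 8.7]
opening: 0.511
grip_force: 30.0
```

Contact on the pad. Release and retreat upward.

Call:
step_arm([
  {"slide": [0,0,0],"roll": 0},
  {"slide": [0,0,0],"roll": 0},
  {"slide": [0,0,0],"roll": 0},
  {"slide": [0,0,0],"roll": 0},
  {"slide": [0,0,0],"roll": 0},
], fingers=1)

```text
t: 31.9
eef_pos: [561.9, 137.3, 62.5]
tcp_rot: [-3.142, 0.0, 1.64]
ft_force: [0.6, -0.5, 0.2]
opening: 0.967
grip_force: 0.0
```

Call:
step_arm([
  {"slide": [0,0,-0.01],"roll": 0},
  {"slide": [0,0,-0.04],"roll": 0},
  {"slide": [0,0,-0.08],"roll": 0},
  {"slide": [0,0,-0.12],"roll": 0},
  {"slide": [0,0,-0.16],"roll": 0},
])

```text
t: 32.52
eef_pos: [561.7, 137.3, 224.7]
tcp_rot: [3.141, 0.0, 1.64]
ft_force: [-0.4, -0.0, -0.0]
opening: 0.996
grip_force: 0.0
```

Call:
step_arm([
  {"slide": [-0.05,0,0],"roll": 0},
  {"slide": [-0.1,-0.03,0],"roll": 0},
  {"slide": [-0.15,-0.06,0],"roll": 0},
  {"slide": [-0.2,-0.09,0],"roll": 0},
  {"slide": [-0.25,-0.12,0],"roll": 0},
])

```text
t: 33.15
eef_pos: [458.4, -121.8, 223.4]
tcp_rot: [3.141, 0.001, 1.64]
ft_force: [1.5, 0.2, -0.6]
opening: 0.997
grip_force: 0.0
```

Call:
step_arm([
  {"slide": [-0.05,0,0],"roll": 0},
  {"slide": [-0.1,0,0],"roll": 0},
  {"slide": [-0.12,0,0],"roll": 0},
  {"slide": [-0.12,0,0],"roll": 0},
  {"slide": [-0.12,0,0],"roll": 0},
])

```text
t: 33.78
eef_pos: [467.6, -238.9, 222.8]
tcp_rot: [-3.141, -0.0, 1.64]
ft_force: [-0.6, 0.8, -0.1]
opening: 0.997
grip_force: 0.0
```

```bash
sed -i "/'stem'/d" b.py; python3 b.py | egrep -v 'lid'
python3 - <<'E'
from h import *
cam('top','t10.png');a=cv2.imread('pics/t10.png');cv2.imwrite('pics/t10c.png',cv2.resize(a[110:340,90:470],None,fx=2.1,fy=2.1,interpolation=2))
E
```

```text
[-3.14 -0.    1.64]
scene rim 81 [565.19 135.45 141.55] [562.56 137.71  24.92] 145.88292332305582
block 374 ((673.0341186523438, 140.8670654296875), (82.62935638427734, 145.74864196777344), 2.4507086277008057) 37.42291872385327 [[628.64111328125, 211.9081268310547], [634.873291015625, 66.29278564453125], [717.4271240234375, 69.82600402832031], [711.1949462890625, 215.44134521484375]]b.py:13: RuntimeWarning: Mean of empty slice.
  q=P[red&s(600,700,100,200,8,40)];print('red',len(q),q.mean(0),q.min(0),q.max(0),circ(q))
  ret = um.true_divide(
Traceback (most recent call last):
  File "b.py", line 13, in <module>
    q=P[red&s(600,700,100,200,8,40)];print('red',len(q),q.mean(0),q.min(0),q.max(0),circ(q))
                                                                  ~~~~~^^^
ValueError: zero-size array to reduction operation minimum which has no identity
```

View pics/t10c.png

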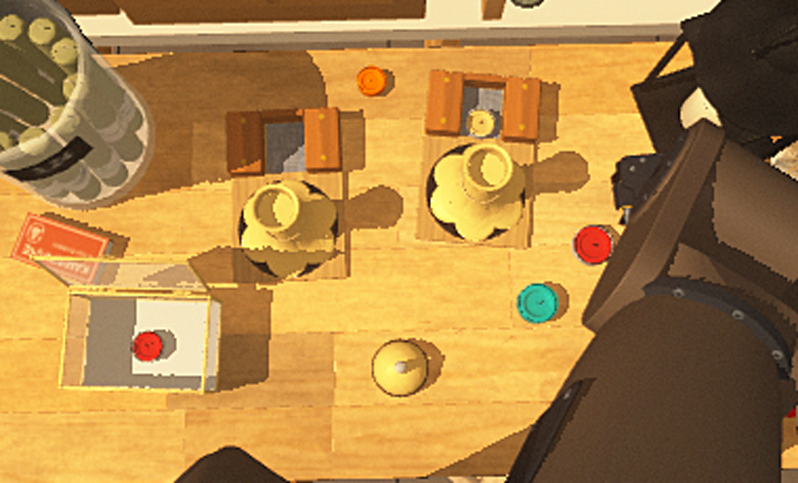

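The top view shows the holder back on its pad (288,228, rim fit within 1 mm of where it started). The red tealight is in the box at (148,346), the slot is empty, and everything else is where it was. I'll hand in.

```bash
python3 -c "
from cell import env
print(env.job_done())"
```

```text
the job is handed in; nothing more can be done
None
```

The job is handed in: the red tealight stands upright in the glass box, `holder_a` is back upright on its pad (rim within about 1 mm of where it started), and the final camera view shows everything else where it was. It took about 34 s, including one missed first grasp on the tealight that left it where it stood.

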